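# Put the budare on the free cooking zone and switch it on

## Robot

A 6-joint arm with a two-finger parallel gripper is mounted at the origin on the work surface. World frame = base frame: x ahead of the robot, y to its left, z up, the work surface at z = 0. Lengths are in m, angles in rad, forces in N, time in s.
With the tool pointing down it reaches from about 0.3 to 0.875 m from the base axis. Payload 6.4 kg.
Tool frame: the origin (TCP) lies at the very end of the fingers, on their centre line; the grasp point (between the pads) lies r.pinch_z behind it (r.pinch_z is the distance from the TCP to the grasp point, in m); z points along the fingers, y is the line along which they close (so a half turn about z gives the same grasp; the last joint's range is limited). The gripper opens to 85 mm and grips with 20 to 120 N. Pads are 22 mm wide; open, the fingers measure 114 mm over their backs; the gripper's body (76 mm by 85 mm) begins 54 mm behind the grasp point. The pads swing forward as they close: fully open they stand 13 mm farther back than shut.
Start: joints at [1.033, 0.181, 1.607, -0, 1.354, -0.206], TCP at [0.187, 0.544, 0.231] pointing down, gripper open.
Joint ranges: [-2.99, 2.99], [-0.89, 2.07], [0.3, 2.58], [-1.14, 4.28], [0, 2.63], [-3.12, 3.12]. Speed limits (rad/s): [2.57, 2.57, 3.01, 3.14, 3.14, 3.14].

## Interface

Orientations are given as a unit quaternion [x, y, z, w].
In Python, from plant import r gives the robot as it stands.
- The arm moves only by the shell command python3 -m jog 'ROWS' [FORCE]. ROWS is JSON, one flat list of numbers, 7 for each row, row after row: the shift along the tool's x, y, z in mm, then the turn, a rotation vector about the tool's x, y, z in rad, then the opening, from -1 (shut) to 1 (fully open). A call has 1 to 8 rows; each row shifts and turns the commanded pose from where the row before left it, along the tool's axes as they then stand; what a row does not reach is not made up. A row lasts 1/8 s, in which the tool goes at most 62.5 mm and 10.7 degrees, less where a joint would pass 70% of its speed; a pose out of reach is approached as far as the arm can. A call is refused whole if a number of a shift passes 62.5 or a number of a turn 0.188, either way. A call with a gripper value outside its range is refused whole. The fingers move at their own pace and stop on an object; FORCE is the grip in N (left out, the last holds). Time passes only in rows, so rows that do not move let the fingers close. It gives the time, the measured TCP pose, the force, the opening and the grip force at its end, in the units of the state.
- r.read_state(): the state, without advancing time (a new reading comes with each control period).
- r.read_camera(name): name is "side" or "top" or "wrist"; returns a dict with "img" (400x640x3 uint8, red, green, blue), "fx", "fy", "cx", "cy" (pixels), "dist" ([k1, k2, p1, p2, k3] as OpenCV has them; the pictures are not rectified), "extrinsics" (4x4, takes a point from world to camera coordinates). Camera axes: x right, y up, looking along -z (the intrinsics and any distortion apply to the point x, -y, -z); pixel columns grow to the right and rows downward; lengths in m; the calibration is good to about 2 mm. A picture is of the moment at which its call begins. There is no depth.
- r.close_job(): hands the job in; it is judged then, once.
Trained networks look in the newest picture that a camera, given by its name, has taken for a name from the list of things; names that differ only in an ending like _2 or _b are one class to them, and where a whole thing is asked for, a point or a joint stands for the part that bears it (a point fixed in the world has none). Each returns a list of dicts, best first, with "p" (0 to 1); they miss things now and then, are a little off and sometimes report something else, mostly with a low value. They report only what shows in the picture. A call takes as long as a camera call. They do not tell look-alikes from the thing itself.
- r.spot_in(target, camera): "rect" ([left, top, width, height] in pixels, round what is visible of it).
- r.landmark_of(target, camera): "uv" ([column, row] in pixels: a listed point, or the origin of a listed thing).
The state is a dict: "time_s": time; "q": joint angles; "joint_vel": joint speeds; "joint_torque": joint torques, N m; "tool_pos": TCP position; "orientation": TCP orientation; "wrist_force": force on the tool from outside, world axes, zero at the start; "moment": the same for the moment, N m; "finger_gap": finger opening in m; "grasp_force": force on a finger pad.
Only numpy, scipy, OpenCV 4.12 (cv2) and the standard library are available. Lean on these libraries where they do the work, as an engineer would, in place of code of your own. Each camera call takes 0.05 s, during which the arm holds its last target. There are 200 camera calls.

## Task

The covered pot has taken one of the two cooking zones, and a wooden turner was left on the other one. First lay the turner flat on the wooden spoon rest; then slide the black budare flat along the counter, without lifting it, until it is centred on the zone that has no pot; finally slide that zone's switch fully on, towards the red dot on its track (to the robot's left). Leave the pot, the other zone's switch and everything else as they are.

Things in the scene. Friction and masses are not known exactly. Their poses are not given: they have to be found in the camera images.
- hob: white glass two-zone hob, 310 x 630 mm, level with the counter (z = 0). Origin between the two zones; x away from the robot, y to the left, with a small yaw.
- left_zone (a point): centre of the left cooking zone (hob y = +200 mm), a dark ring of 200 mm diameter, on the glass.
- right_zone (a point): centre of the right cooking zone (hob y = -200 mm), the same.
- budare: black round shallow griddle (budare), loose, 0.8 kg, standing between the zones: 172 mm diameter at the foot, 180 mm at the rim, 26 mm high, wall 6 mm, floor 6 mm thick, so 20 mm deep inside and about 160 mm across inside. Origin: centre of its underside. One small loop handle at its -x side reaches 117 mm from the centre. The rim can be hooked from inside with shut fingers.
- pot: round covered pot of metal with a black knob, 150 mm diameter, 118 mm high, two small loop handles along its x to 94 mm from the centre, 1.6 kg, on one of the zones: left or right by chance. Origin: centre of its underside.
- turner: flat wooden turner lying on the zone that has no pot, 190 mm long, 60 g. Origin: underside, on its long axis, 100 mm from the handle's end. Handle: 18 mm wide, 14 mm thick, from x = -100 to +30 mm; blade: 52 mm wide, 10 mm thick, from x = 30 to 90 mm. The handle can be gripped at the origin.
- spoon_rest: fixed flat wooden spoon rest, 170 mm (its x) x 95 mm x 16 mm high with a dark panel on top, at the far left or far right beside the hob. Origin: centre of its underside.
- left_switch (a joint): switch of the left zone: travel 0 (off, at its right-hand, -y, end) to 0.040 m (fully on, slid to the left, hob's +y). Stiff friction, about 3 N, stays where it is left, no spring. At the start it is off (0 to 0.004).
- right_switch (a joint): switch of the right zone: travel 0 (off, at its right-hand, -y, end) to 0.040 m (fully on, slid to the left, hob's +y). Stiff friction, about 3 N, stays where it is left, no spring. At the start it is off (0 to 0.004).
- left_paddle (a point): centre of the top of the left zone's white switch paddle with a red stripe, which stands on a low grey track beyond that zone (145 mm from the zone's centre line towards the hob's +x). The paddle is 40 mm (x) x 16 mm (y) x 34 mm high; its top is 42 mm and its foot 8 mm above the counter. The track is 44 x 100 x 8 mm; a red dot marks its on end.
- right_paddle (a point): centre of the top of the right zone's white switch paddle with a red stripe, which stands on a low grey track beyond that zone (145 mm from the zone's centre line towards the hob's +x). The paddle is 40 mm (x) x 16 mm (y) x 34 mm high; its top is 42 mm and its foot 8 mm above the counter. The track is 44 x 100 x 8 mm; a red dot marks its on end.
- bowl: orange ceramic bowl with limes, loose bystander, 132 mm diameter, 62 mm high, at the other end of the hob from the spoon rest. Origin: centre of its underside.
- tongs: steel tongs, loose bystander, 245 mm long along their y, 24 mm high, beyond the hob. Origin: on their underside near the middle.
Things that resemble listed ones, but are neither listed nor needed, are in the scene too. Of the things that look like the budare, the largest one is meant.

How it is judged:
On the way, in this order (a step that is already met when the one before it is completed fails the run):
1. the turner lies flat and released on the spoon rest (x of turner in the frame of spoon_rest between -0.06 and 0.06 m and y of turner in the frame of spoon_rest between -0.045 and 0.045 m and z of turner in the frame of spoon_rest between 0.012 and 0.022 m and angle between turner's own z axis and vertical below 0.15 rad and linear speed of turner below 0.02 m/s and contact force between the fingers and turner below 0.1 N), for 0.2 s.
2. the budare stands flat and centred (25 mm) on the zone without the pot (((y of pot in the frame of hob below 0 m and horizontal distance between budare and left_zone below 0.025 m and height (world z) of budare below 0.004 m and angle between budare's own z axis and vertical below 0.05 rad and linear speed of budare below 0.02 m/s) or (y of pot in the frame of hob above 0 m and horizontal distance between budare and right_zone below 0.025 m and height (world z) of budare below 0.004 m and angle between budare's own z axis and vertical below 0.05 rad and linear speed of budare below 0.02 m/s))), for 0.2 s.
3. the switch of that zone is slid fully on and the other one is still off (((y of pot in the frame of hob below 0 m and value of joint left_switch above 0.034 m and value of joint right_switch below 0.01 m) or (y of pot in the frame of hob above 0 m and value of joint right_switch above 0.034 m and value of joint left_switch below 0.01 m))), for 0.2 s.
At the end, for the whole second after the job is handed in: Turner flat, released, still on the spoon rest (origin within 60 mm along, 45 mm across its centre); budare flat, still, within 25 mm of the centre of the zone without the pot; that zone's switch at 34 mm or more, the other below 10 mm; pot within 20 mm of its start (all of step 1 and ((y of pot in the frame of hob below 0 m and horizontal distance between budare and left_zone below 0.025 m and height (world z) of budare below 0.004 m and angle between budare's own z axis and vertical below 0.05 rad and linear speed of budare below 0.02 m/s) or (y of pot in the frame of hob above 0 m and horizontal distance between budare and right_zone below 0.025 m and height (world z) of budare below 0.004 m and angle between budare's own z axis and vertical below 0.05 rad and linear speed of budare below 0.02 m/s)) and ((y of pot in the frame of hob below 0 m and value of joint left_switch above 0.034 m and value of joint right_switch below 0.01 m) or (y of pot in the frame of hob above 0 m and value of joint right_switch above 0.034 m and value of joint left_switch below 0.01 m)) and distance of pot from where it was at the start of the episode below 0.02 m and linear speed of pot below 0.02 m/s); the robot touches nothing.
It fails at once if the pot is moved by more than 20 mm or tipped (distance of pot from where it was at the start of the episode above 0.02 m or angle between pot's own z axis and vertical above 0.15 rad).
It fails at once if the budare is lifted more than 20 mm or tipped (height (world z) of budare above 0.02 m or angle between budare's own z axis and vertical above 0.25 rad).
It fails at once if the switch of the pot's zone is moved by more than a bit (past 12 mm) ((y of pot in the frame of hob above 0 m and value of joint left_switch above 0.012 m) or (y of pot in the frame of hob below 0 m and value of joint right_switch above 0.012 m)).
It fails at once if the bowl or the tongs are moved by more than 30 mm (distance of any of bowl, tongs from where it was at the start of the episode above 0.03 m).
It also fails if it takes over 72 s, if anything falls off the work surface, if the arm or the gripper's body presses on something with over 40 N, if the wrist force passes 120 N, or if a joint passes its speed limit or range.

## Working session

There is one attempt and no reset: what is moved stays moved. The work goes in short steps, Python scripts to look and compute and a shell command to move; the robot and the scene stay as the last step left them, time stands still between calls to the robot, and variables do not carry over. Pictures are saved under pics/ and viewed, at most 11 in all, crops included, and the job is handed in when it is done.

```bash
mkdir -p pics; cat > h.py <<'E'
import numpy as np, cv2
from plant import r
from scipy.spatial.transform import Rotation as R
def ray(c,uv):
    K=np.array([[c['fx'],0,c['cx']],[0,c['fy'],c['cy']],[0,0,1.]])
    p=cv2.undistortPoints(np.array([[uv]],float),K,np.array(c['dist'],float))[0,0]
    E=np.array(c['extrinsics']); d=E[:3,:3].T@np.array([p[0],-p[1],-1.]); o=-E[:3,:3].T@E[:3,3]
    return o,d
def at(c,uv,z):
    o,d=ray(c,uv); return (o+d*(z-o[2])/d[2])
def proj(c,P):
    K=np.array([[c['fx'],0,c['cx']],[0,c['fy'],c['cy']],[0,0,1.]])
    E=np.array(c['extrinsics']); q=E[:3,:3]@np.array(P,float)+E[:3,3]; q=q*[1,-1,-1]
    return cv2.projectPoints(q.reshape(1,1,3),np.zeros(3),np.zeros(3),K,np.array(c['dist'],float))[0][0,0]
E
python3 - <<'E'
from h import *
Z=dict(hob=0,left_zone=0,right_zone=0,budare=0,pot=0,turner=0,spoon_rest=0,left_paddle=.042,right_paddle=.042,bowl=0,tongs=0)
ims=[]
for n in('top','side'):
    c=r.read_camera(n); cv2.imwrite(f'pics/{n}0.png',c['img'][...,::-1])
    print(n, np.round(ray(c,[320,200])[0],3))
    for k,z in Z.items():
        for d in r.landmark_of(k,n)[:3]:
            print(k,round(d['p'],2),np.round(d['uv'],0),np.round(at(c,d['uv'],z),3))
s=r.read_state();print(s['tool_pos'],s['orientation'],r.pinch_z,s['finger_gap'])
print(np.round(R.from_quat(s['orientation']).as_matrix(),3))
E
```

```text
top [ 0.474 -0.009  1.077]
left_zone 0.56 [257. 225.] [0.468 0.184 0.   ]
right_zone 0.68 [396. 163.] [ 0.641 -0.235  0.   ]
budare 0.94 [328. 224.] [ 0.465 -0.029  0.   ]
budare 0.79 [408. 296.] [ 0.251 -0.253  0.   ]
budare 0.61 [203. 295.] [0.267 0.347 0.   ]
pot 0.83 [391. 217.] [ 0.481 -0.214  0.   ]
turner 0.69 [257. 224.] [0.47  0.185 0.   ]
turner 0.61 [391. 216.] [ 0.483 -0.215  0.   ]
spoon_rest 0.95 [183. 225.] [0.473 0.404 0.   ]
left_paddle 0.57 [258. 174.] [0.615 0.171 0.042]
left_paddle 0.47 [399. 164.] [ 0.629 -0.235  0.042]
right_paddle 0.58 [396. 166.] [ 0.626 -0.228  0.042]
bowl 0.67 [461. 221.] [ 0.463 -0.417  0.   ]
tongs 0.61 [314. 101.] [0.836 0.004 0.   ]
side [-0.025 -0.706  0.846]
hob 0.45 [301. 233.] [ 0.475 -0.035  0.   ]
left_zone 0.71 [262. 196.] [0.476 0.189 0.   ]
left_zone 0.59 [388. 242.] [ 0.656 -0.226  0.   ]
budare 0.85 [283. 323.] [ 0.252 -0.255 -0.   ]
budare 0.82 [298. 232.] [ 0.469 -0.027  0.   ]
budare 0.62 [181. 198.] [0.255 0.343 0.   ]
pot 0.91 [340. 270.] [ 0.474 -0.215  0.   ]
turner 0.71 [263. 197.] [0.475 0.179 0.   ]
turner 0.22 [301. 231.] [ 0.479 -0.027  0.   ]
spoon_rest 0.65 [229. 164.] [0.479 0.418 0.   ]
left_paddle 0.68 [299. 177.] [0.604 0.151 0.042]
right_paddle 0.66 [387. 241.] [ 0.623 -0.244  0.042]
bowl 0.58 [392. 318.] [ 0.476 -0.41   0.   ]
tongs 0.63 [374. 183.] [0.832 0.005 0.   ]
[0.18727553 0.54368041 0.23129168] [1.65117827e-01 9.86273848e-01 1.64820909e-05 8.87830952e-06] 0.0187 0.08520514539690026
[[-0.945  0.326  0.   ]
 [ 0.326  0.945  0.   ]
 [-0.     0.    -1.   ]]
```

View pics/top0.png

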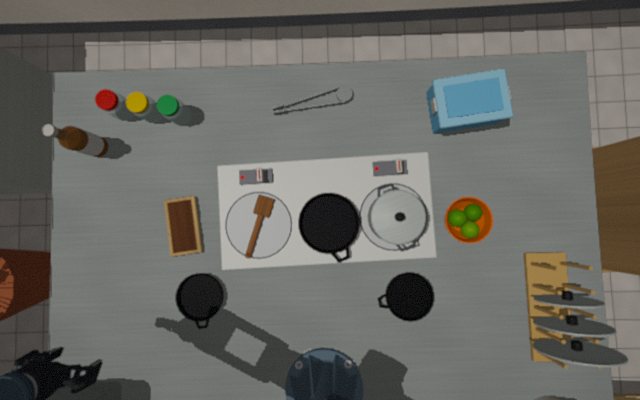

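View pics/side0.png

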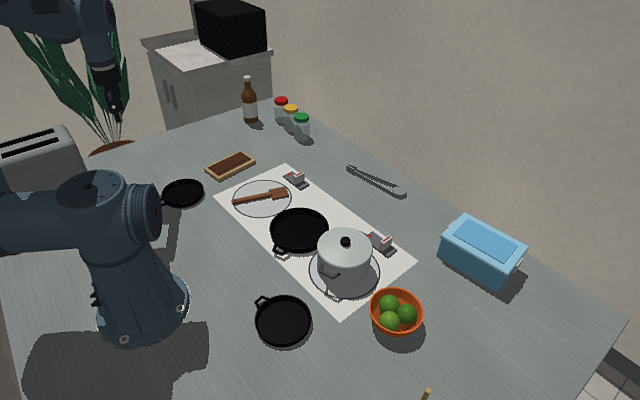

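The pictures show three black griddles in the top view: (329,223) between the zones, (200,297) and (409,297). The first is clearly the largest and stands between the zones, so it is the budare. The pot is on the right zone (397,217), the turner on the left zone (258,225) and the rest at (183,226). I'll check this on an enlarged crop.

```bash
python3 - <<'E'
from h import *
c=r.read_camera('top'); im=c['img']
cv2.imwrite('pics/crop1.png',cv2.resize(im[150:330,155:445],None,fx=2.75,fy=2.75,interpolation=cv2.INTER_CUBIC)[...,::-1])
g=im.astype(int).sum(2)
def comp(mask,uv,name,z):
    n,l,st,ce=cv2.connectedComponentsWithStats(mask.astype(np.uint8))
    i=l[uv[1],uv[0]]; ys,xs=np.where(l==i)
    P=np.array([at(c,[x,y],z)[:2] for x,y in zip(xs,ys)])
    rc=cv2.minAreaRect((P*1000).astype(np.float32)); print(name,i,len(P),'mean',P.mean(0).round(4),'rect mm',np.round(rc[0],1),np.round(rc[1],1),round(rc[2],1)); return P
for uv in((329,223),(200,297),(409,297)): comp(g<110,uv,'black',.026)
hsv=cv2.cvtColor(im,cv2.COLOR_RGB2HSV)
wood=(hsv[...,0]<18)&(hsv[...,1]>90)
comp(wood,(263,208),'turner',.014); comp(wood,(183,226),'rest',.016)
for uv in((263,208),(255,230),(183,226),(170,205),(198,250)): print(uv,hsv[uv[1],uv[0]],im[uv[1],uv[0]])
P=comp(g>480,(300,170),'hob',0)
E
```

```text
black 58 2816 mean [ 0.4668 -0.0306] rect mm [466.7 -30.2] [173.7 173.4] 65.2
black 67 1800 mean [0.2646 0.3484] rect mm [265.8 350.7] [131.7 141.2] 54.8
black 65 1796 mean [ 0.2538 -0.2496] rect mm [ 253.7 -249.7] [132.4 134.8] 53.7
turner 9 535 mean [0.4858 0.174 ] rect mm [463.1 182.5] [ 47.9 184. ] 70.4
rest 18 1289 mean [0.4723 0.4031] rect mm [474.6 403.4] [156.3  75.7] 6.8
(263, 208) [ 14 175 102] [102  65  32]
(255, 230) [ 14 178 122] [122  77  37]
(183, 226) [ 11 162  77] [77 46 28]
(170, 205) [ 11 177  78] [78 44 24]
(198, 250) [ 19 121 152] [152 126  80]
hob 2 9943 mean [ 0.5262 -0.0089] rect mm [505.5 -18.4] [309.5 628.2] 2.0
```

View pics/crop1.png

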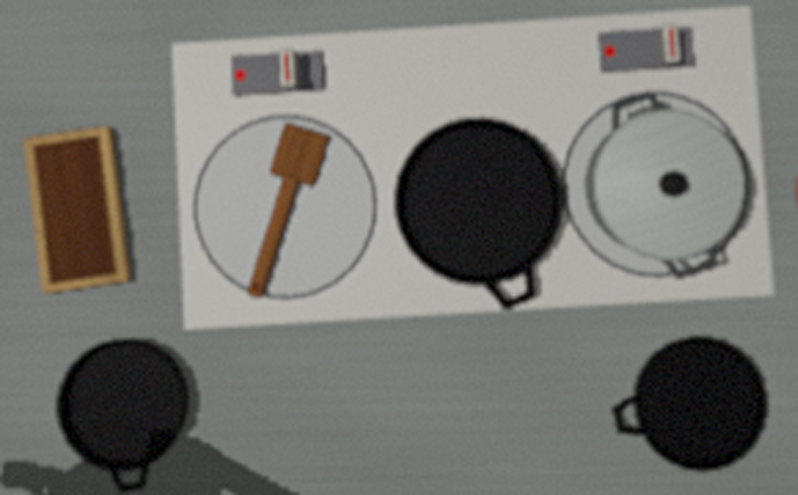

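The crop confirms it: the black disc at (329,223) is about 175-180 mm across, and the other two are about 132 mm. The tool's closing line is already across the turner's handle. Next I'll move above the turner.

```bash
python3 -m jog '[-48,-31.4,0,0,0,0,0.3,-48,-31.4,0,0,0,0,0.3,-48,-31.4,0,0,0,0,0.3,-48,-31.4,0,0,0,0,0.3,-48,-31.4,0,0,0,0,0.3,-48,-31.4,0,0,0,0,0.3,-48,-31.4,0,0,0,0,0.3,-48,-31.4,40,0,0,0,0.3]' 40; python3 -m jog '[0,0,40,0,0,0,0.3,0,0,0,0,0,0,0.3]'
cat > see.py <<'E'
from h import *
import sys
s=r.read_state();M=R.from_quat(s['orientation']).as_matrix();print('t',round(s['time_s'],2),'tcp',np.round(s['tool_pos'],4),'F',np.round(s['wrist_force'],1),'gap',round(s['finger_gap'],4));print(M.round(3).tolist())
def totool(P): return (1000*M.T@(np.array(P)-s['tool_pos'])).round(1)
E
python3 - <<'E'
from see import *
c=r.read_camera('wrist'); cv2.imwrite('pics/w1.png',c['img'][...,::-1])
for k,z in(('turner',0.0),('left_zone',0),('spoon_rest',0),('budare',0)):
  for d in r.landmark_of(k,'wrist')[:2]: print(k,round(d['p'],2),np.round(d['uv']),at(c,d['uv'],z).round(4))
h=cv2.cvtColor(c['img'],cv2.COLOR_RGB2HSV); m=(h[...,0]<18)&(h[...,1]>90)
n,l,st,ce=cv2.connectedComponentsWithStats(m.astype(np.uint8))
for i in range(1,n):
  if st[i,4]>800:
    ys,xs=np.where(l==i);P=np.array([at(c,[x,y],.012)[:2]*1000 for x,y in zip(xs[::3],ys[::3])],np.float32);print(st[i],cv2.minAreaRect(P))
E
```

```text
time_s: 2.25
tool_pos: [0.4684, 0.1845, 0.1983]
orientation: [0.165, 0.986, 0.001, 0.004]
wrist_force: [0.9, 0.5, -0.1]
finger_gap: 0.0557
grasp_force: 0.0
time_s: 2.5
tool_pos: [0.4624, 0.1849, 0.1527]
orientation: [0.166, 0.986, -0.001, -0.003]
wrist_force: [0.2, 0.6, 0.2]
finger_gap: 0.0555
grasp_force: 0.0
t 2.5 tcp [0.4624 0.1849 0.1527] F [0.2 0.6 0.2] gap 0.0555
[[-0.945, 0.327, -0.007], [0.327, 0.945, -0.001], [0.006, -0.003, -1.0]]
turner 0.85 [319. 194.] [0.4688 0.1825 0.    ]
left_zone 0.62 [318. 198.] [0.4731 0.1805 0.    ]
spoon_rest 0.74 [535. 131.] [0.478  0.4077 0.    ]
budare 0.58 [146. 253.] [ 0.4708 -0.027   0.    ]
[  472    34   135   189 15000] ((474.694091796875, 403.0310363769531), (169.13343811035156, 97.3743896484375), 6.774414539337158)
[ 298   96   47  176 4386] ((464.0165710449219, 186.49290466308594), (49.560428619384766, 184.06924438476562), 71.23162078857422)
```

View pics/w1.png

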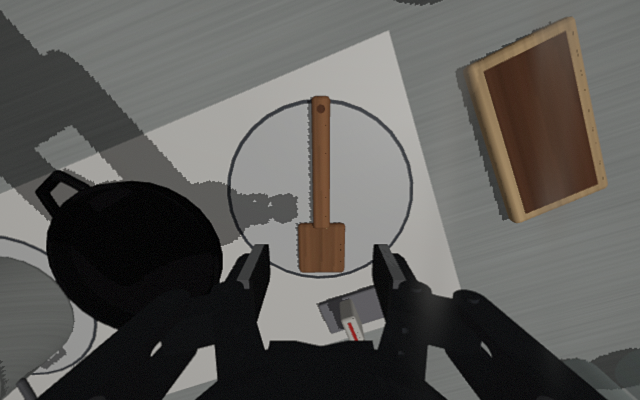

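The wrist view shows the turner centred at (320,185), its handle straight across the closing line. The rest is at (540,120) and the budare at (130,250). I'll descend in two stages.

```bash
python3 -m jog '[-4,0,40,0,0,0,0.3,0,0,40,0,0,0,0.3,0,0,30,0,0,0,0.3,0,0,0,0,0,0,0.3,0,0,0,0,0,0,0.3]'; python3 - <<'E'
from see import *
print(totool([.469,.1835,.004]))
E
```

```text
time_s: 3.38
tool_pos: [0.47, 0.1851, 0.0474]
orientation: [0.165, 0.986, 0.0, 0.001]
wrist_force: [0.4, 1.0, 1.2]
finger_gap: 0.0557
grasp_force: 0.0
t 3.38 tcp [0.47   0.1851 0.0474] F [0.4 1.  1.2] gap 0.0557
[[-0.946, 0.325, 0.003], [0.325, 0.946, 0.0], [-0.003, 0.001, -1.0]]
[ 0.5 -1.9 43.4]
```

```bash
python3 -m jog '[0,-1.5,22,0,0,0,0.3,0,0,20,0,0,0,0.3,0,0,0,0,0,0,0.3,0,0,0,0,0,0,-1,0,0,0,0,0,0,-1,0,0,0,0,0,0,-1,0,0,0,0,0,0,-1,0,0,0,0,0,0,-1]' 40
```

```text
time_s: 4.38
tool_pos: [0.4694, 0.1834, 0.0051]
orientation: [0.165, 0.986, 0.0, 0.001]
wrist_force: [-0.6, -0.3, 6.3]
finger_gap: 0.0168
grasp_force: 39.5
```

```bash
python3 -m jog '[0,0,-25,0,0,0,-1,0,0,-40,0,0,0,-1,0,0,-20,0,0,-0.152,-1,0,0,0,0,0,-0.152,-1,0,0,0,0,0,-0.152,-1,0,0,0,0,0,0,-1]'; python3 -m jog '[-6.5,40,0,0,0,0,-1,-6.5,44,0,0,0,0,-1,-6.5,44,0,0,0,0,-1,-6.5,44,0,0,0,0,-1,-6.5,44,0,0,0,0,-1,0,0,0,0,0,0,-1,0,0,0,0,0,0,-1]'; python3 - <<'E'
from see import *
print(totool([.4747,.403,.022]))
E
```

```text
time_s: 5.12
tool_pos: [0.4682, 0.1832, 0.0891]
orientation: [-0.061, 0.998, 0.0, 0.0]
wrist_force: [-0.7, 0.6, -0.2]
finger_gap: 0.0164
grasp_force: 39.5
time_s: 6.0
tool_pos: [0.4731, 0.401, 0.0882]
orientation: [-0.061, 0.998, -0.0, -0.0]
wrist_force: [-0.0, 0.1, -1.1]
finger_gap: 0.0168
grasp_force: 39.6
t 6.0 tcp [0.4731 0.401  0.0882] F [-0.   0.1 -1.1] gap 0.0168
[[-0.992, -0.123, -0.001], [-0.123, 0.992, -0.001], [0.001, -0.001, -1.0]]
[-1.8  1.8 66.2]
```

```bash
python3 -m jog '[0,1,32,0,0,0,-1,0,0,25,0,0,0,-1,0,0,7,0,0,0,-1,0,0,0,0,0,0,-1,0,0,0,0,0,0,-1]'; python3 - <<'E'
from see import *
c=r.read_camera('wrist'); cv2.imwrite('pics/w2.png',c['img'][...,::-1])
E
```

```text
time_s: 6.62
tool_pos: [0.4745, 0.4027, 0.0259]
orientation: [-0.062, 0.998, 0.0, 0.001]
wrist_force: [0.2, 0.4, -0.3]
finger_gap: 0.0167
grasp_force: 39.6
t 6.62 tcp [0.4745 0.4027 0.0259] F [ 0.2  0.4 -0.3] gap 0.0167
[[-0.992, -0.123, 0.002], [-0.123, 0.992, 0.001], [-0.002, 0.001, -1.0]]
```

View pics/w2.png

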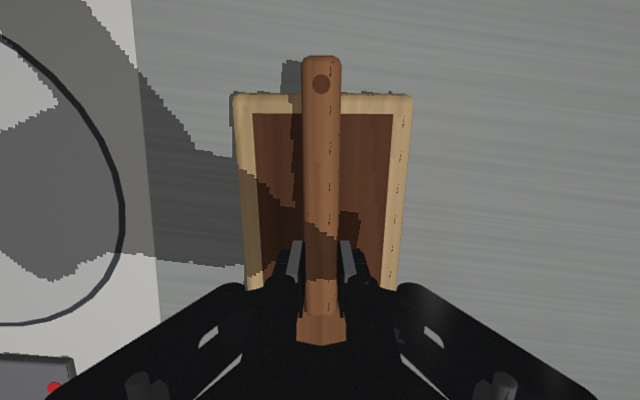

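The turner is aligned and centred over the rest, with the handle at x=321 and the rest spanning 235 to 412. I'll lower it until it touches, then release.

```bash
python3 -m jog '[0,0,3,0,0,0,-1,0,0,1.5,0,0,0,-1,0,0,0,0,0,0,-1]'; python3 -m jog '[0,0,0,0,0,0,0,0,0,0,0,0,0,0,0,0,0,0,0,0,0,0,0,0,0,0,0,0,0,0,-25,0,0,0,0,0,0,-50,0,0,0,0,0,0,-60,0,0,0,0,0,0,0,0,0,0,-0.5]'; python3 - <<'E'
from see import *
c=r.read_camera('wrist')
for k,z in(('turner',0.016),('left_zone',0),('left_paddle',.042),('budare',0)):
  for d in r.landmark_of(k,'wrist')[:2]: print(k,round(d['p'],2),np.round(d['uv']),at(c,d['uv'],z).round(4))
c=r.read_camera('top')
for k,z in(('turner',0.016),('left_zone',0),('left_paddle',.042),('budare',0)):
  for d in r.landmark_of(k,'top')[:2]: print(k,round(d['p'],2),np.round(d['uv']),at(c,d['uv'],z).round(4))
cv2.imwrite('pics/crop2.png',cv2.resize(c['img'][150:330,155:445],None,fx=2.75,fy=2.75,interpolation=cv2.INTER_CUBIC)[...,::-1])
print('ring',at(c,[258.4,224.9],0))
E
```

```text
time_s: 7.05
tool_pos: [0.4737, 0.4027, 0.0211]
orientation: [-0.062, 0.998, 0.0, 0.0]
wrist_force: [-1.4, -1.4, 6.5]
finger_gap: 0.0169
grasp_force: 40.3
time_s: 8.05
tool_pos: [0.477, 0.4046, 0.1616]
orientation: [-0.062, 0.998, 0.003, 0.005]
wrist_force: [-0.8, 0.1, -0.2]
finger_gap: 0.0257
grasp_force: 0.0
t 8.05 tcp [0.477  0.4046 0.1616] F [-0.8  0.1 -0.2] gap 0.0257
[[-0.992, -0.124, 0.01], [-0.124, 0.992, 0.006], [-0.011, 0.004, -1.0]]
turner 0.64 [319. 187.] [0.4781 0.4058 0.016 ]
left_zone 0.68 [108. 152.] [0.472  0.1822 0.    ]
left_paddle 0.74 [ 82. 294.] [0.6176 0.1702 0.042 ]
budare 0.33 [ 83. 293.] [0.651 0.135 0.   ]
turner 0.56 [180. 223.] [0.4815 0.4068 0.016 ]
turner 0.56 [256. 222.] [0.4761 0.1832 0.016 ]
left_zone 0.94 [256. 224.] [0.4716 0.1871 0.    ]
left_paddle 0.64 [258. 172.] [0.6212 0.1695 0.042 ]
budare 0.92 [406. 295.] [ 0.2532 -0.2467  0.    ]
budare 0.88 [200. 298.] [0.2593 0.3549 0.    ]
ring [0.46786292 0.17967905 0.        ]
```

View pics/crop2.png

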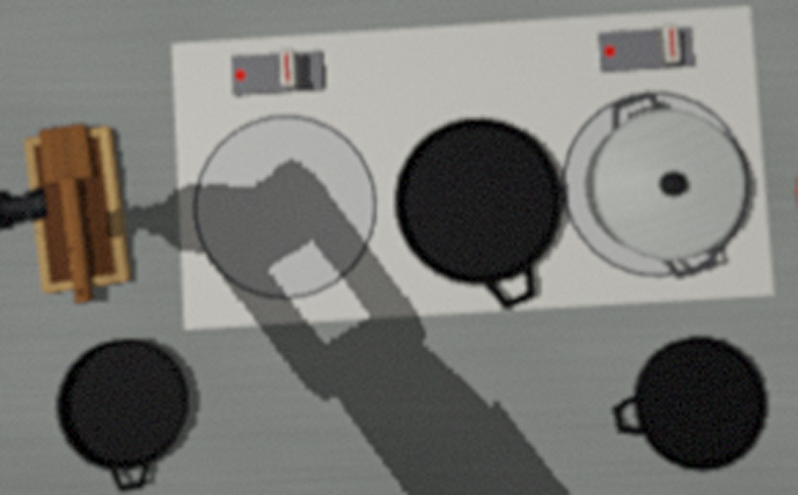

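The turner lies released on the rest, at (70,210) in the crop. Next I'll bring the shut fingers inside the budare, near its left wall.

```bash
python3 -m jog '[7,-48,0,0,0,0,-1,7,-48,0,0,0,0,-1,7,-48,0,0,0,0,-1,7,-48,0,0,0,0,-1,7,-48,0,0,0,0,-1,7,-48,0,0,0,0,-1,7,-48,0,0,0,0,-1,7,-48,0,0,0,0,-1]' 60;  python3 -m jog '[0,0,20,0,0,0,-1,0,0,40,0,0,0,-1,0,0,0,0,0,0,-1,0,0,0,0,0,0,-1]'; python3 - <<'E'
from see import *
c=r.read_camera('wrist'); cv2.imwrite('pics/w3.png',c['img'][...,::-1])
for k,z in(('left_zone',0),('budare',0),('left_paddle',.042),('right_paddle',.042)):
  for d in r.landmark_of(k,'wrist')[:2]: print(k,round(d['p'],2),np.round(d['uv']),at(c,d['uv'],z).round(4))
for q in([.468,.015,.05],[.468,.015,.012]): print(totool(q))
E
```

```text
time_s: 9.55
tool_pos: [0.4653, 0.013, 0.1551]
orientation: [-0.062, 0.998, -0.0, 0.0]
wrist_force: [-0.4, 0.1, 0.7]
finger_gap: 0.0003
grasp_force: 0.0
time_s: 10.05
tool_pos: [0.466, 0.0145, 0.0959]
orientation: [-0.062, 0.998, -0.0, 0.0]
wrist_force: [0.0, 0.6, 0.4]
finger_gap: -0.0002
grasp_force: 0.0
t 10.05 tcp [0.466  0.0145 0.0959] F [0.  0.6 0.4] gap -0.0002
[[-0.992, -0.124, 0.001], [-0.124, 0.992, -0.0], [-0.001, -0.0, -1.0]]
left_zone 0.64 [503. 229.] [0.4712 0.1818 0.    ]
budare 0.83 [270. 202.] [ 0.4717 -0.028   0.    ]
right_paddle 0.69 [  9. 359.] [ 0.6258 -0.2318  0.042 ]
[-2.   0.2 45.9]
[-2.   0.2 83.9]
```

View pics/w3.png

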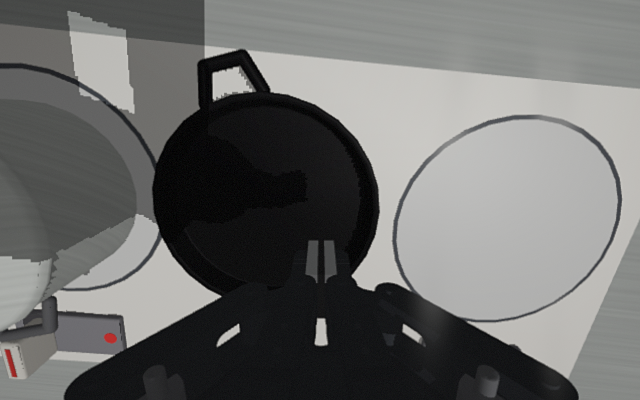

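The shut fingers are over the budare's interior, at about (322,260). Its left wall is at column 375 and the free ring is centred near (507,219). Now I'll descend inside it.

```bash
python3 -m jog '[-2,0,35,0,0,0,-1,0,0,30,0,0,0,-1,0,0,14,0,0,0,-1,0,0,3,0,0,0,-1,0,0,0,0,0,0,-1]';  python3 -m jog '[-1.2,10,0,0,0,0,-1,-1.2,10,0,0,0,0,-1,-1.2,10,0,0,0,0,-1,-1.2,10,0,0,0,0,-1,0,0,0,0,0,0,-1]'
```

```text
time_s: 10.92
tool_pos: [0.4682, 0.0147, 0.0138]
orientation: [-0.062, 0.998, -0.0, 0.001]
wrist_force: [0.6, 0.1, -0.6]
finger_gap: 0.0001
grasp_force: 0.0
time_s: 11.55
tool_pos: [0.4674, 0.0559, 0.0132]
orientation: [-0.063, 0.998, 0.0, 0.0]
wrist_force: [0.0, -0.5, 0.6]
finger_gap: 0.0002
grasp_force: 0.1
```

```bash
python3 -m jog '[-2,16,0,0,0,0,-1,-2,16,0,0,0,0,-1,-2,16,0,0,0,0,-1,-2,16,0,0,0,0,-1]'; python3 -m jog '[-2,16,0,0,0,0,-1,-2,16,0,0,0,0,-1,-2,12,0,0,0,0,-1,0,0,0,0,0,0,-1,0,0,0,0,0,0,-1]'; cat > bud.py <<'E'
from see import *
from scipy.optimize import least_squares
c=r.read_camera('top'); g=c['img'].astype(int).sum(2)
n,l,st,ce=cv2.connectedComponentsWithStats((g<110).astype(np.uint8))
for i in range(1,n):
  if st[i,4]>1200: print(st[i],at(c,ce[i],.026).round(4))
for k in('left_zone','budare'):
  for d in r.landmark_of(k,'top')[:3]: print(k,round(d['p'],2),np.round(d['uv']),at(c,d['uv'],0).round(4))
c=r.read_camera('wrist')
for k,z in(('left_zone',0),('budare',0),('left_paddle',.042)):
  for d in r.landmark_of(k,'wrist')[:3]: print(k,round(d['p'],2),np.round(d['uv']),at(c,d['uv'],z).round(4))
E
python3 bud.py
```

```text
time_s: 12.05
tool_pos: [0.4674, 0.1194, 0.0132]
orientation: [-0.062, 0.998, -0.001, 0.0]
wrist_force: [-0.7, -6.2, 2.0]
finger_gap: -0.0
grasp_force: 2.9
time_s: 12.68
tool_pos: [0.4675, 0.164, 0.0129]
orientation: [-0.062, 0.998, 0.0, -0.0]
wrist_force: [0.4, -0.6, 0.3]
finger_gap: -0.0002
grasp_force: 0.0
t 12.68 tcp [0.4675 0.164  0.0129] F [ 0.4 -0.6  0.3] gap -0.0002
[[-0.992, -0.124, -0.0], [-0.124, 0.992, 0.0], [0.0, 0.0, -1.0]]
[ 265  195   51   66 2434] [0.4685 0.0838 0.026 ]
[   0  250   50   70 1729] [0.3338 0.8451 0.026 ]
[ 378  273   55   48 1790] [ 0.2536 -0.2494  0.026 ]
left_zone 0.31 [259. 174.] [0.622 0.176 0.   ]
budare 0.86 [410. 295.] [ 0.2527 -0.2582  0.    ]
budare 0.84 [203. 294.] [0.271 0.348 0.   ]
budare 0.79 [290. 224.] [0.4676 0.0868 0.    ]
budare 0.94 [204. 238.] [0.4728 0.0965 0.    ]
```

```bash
python3 -m jog '[-2,16,0,0,0,0,-1,-2,16,0,0,0,0,-1,-2,16,0,0,0,0,-1,-2,14,0,0,0,0,-1,-1,8,0,0,0,0,-1,-0.5,4,0,0,0,0,-1,0,0,0,0,0,0,-1,0,0,0,0,0,0,-1]'; python3 bud.py; python3 - <<'E'
from h import *
c=r.read_camera('wrist'); cv2.imwrite('pics/w4.png',c['img'][...,::-1])
c=r.read_camera('top');cv2.imwrite('pics/t4.png',cv2.resize(c['img'][150:330,155:445],None,fx=2.75,fy=2.75,interpolation=cv2.INTER_CUBIC)[...,::-1])
E
```

```text
time_s: 14.02
tool_pos: [0.4681, 0.2388, 0.0131]
orientation: [-0.062, 0.998, 0.0, 0.0]
wrist_force: [-0.4, 0.6, 0.5]
finger_gap: -0.0001
grasp_force: 0.0
t 14.03 tcp [0.4681 0.2388 0.0131] F [-0.4  0.6  0.5] gap -0.0001
[[-0.992, -0.123, 0.0], [-0.123, 0.992, 0.001], [-0.0, 0.001, -1.0]]
[ 225  195   66   67 2873] [0.4694 0.1692 0.026 ]
[   0  250   50   70 1762] [0.3341 0.845  0.026 ]
[ 379  273   54   48 1782] [ 0.2538 -0.2498  0.026 ]
budare 0.69 [410. 293.] [ 0.2576 -0.2587  0.    ]
budare 0.68 [264. 224.] [0.4703 0.1617 0.    ]
budare 0.62 [605. 299.] [0.4844 0.423  0.    ]
budare 0.59 [206. 235.] [0.4715 0.1724 0.    ]
```

View pics/t4.png

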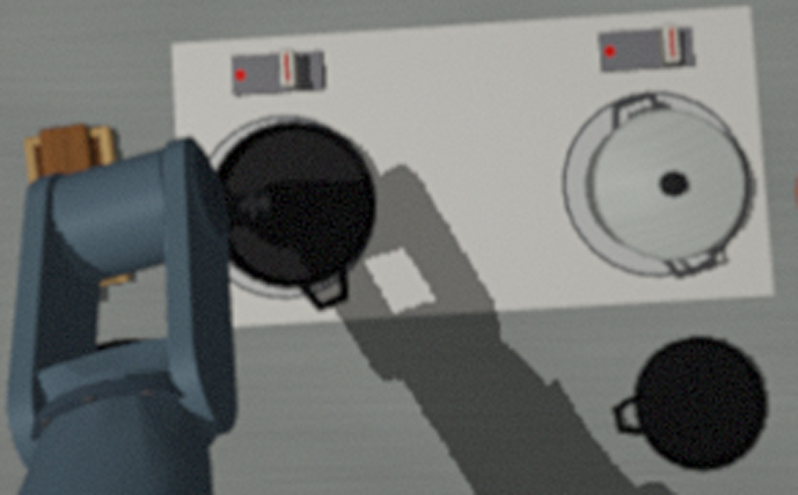

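The budare's rim is centred at about (295,205) in the crop and the ring at (285,206), so it needs about 10 mm more to the left.

```bash
python3 -m jog '[-0.6,5,0,0,0,0,-1,-0.6,5,0,0,0,0,-1,0,0,0,0,0,0,-1,0,0,0,0,0,0,-1,1.2,-10,0,0,0,0,-1,0,-5,0,0,0,0,-1,0,0,-30,0,0,0,-1,0,0,-50,0,0,0,-1]'; python3 -m jog '[0,0,-40,0,0,0,-1,0,0,0,0,0,0,-1,0,0,0,0,0,0,-1]'; python3 bud.py;  python3 - <<'E'
from h import *
c=r.read_camera('wrist'); cv2.imwrite('pics/w5.png',c['img'][...,::-1])
E
```

```text
time_s: 15.48
tool_pos: [0.467, 0.2328, 0.0922]
orientation: [-0.062, 0.998, -0.0, -0.002]
wrist_force: [2.0, 0.6, 0.3]
finger_gap: 0.0002
grasp_force: 0.0
time_s: 15.85
tool_pos: [0.4682, 0.2333, 0.1325]
orientation: [-0.062, 0.998, 0.0, -0.0]
wrist_force: [-0.3, 0.5, -0.8]
finger_gap: 0.0003
grasp_force: 0.0
t 15.85 tcp [0.4682 0.2333 0.1325] F [-0.3  0.5 -0.8] gap 0.0003
[[-0.992, -0.124, -0.001], [-0.124, 0.992, -0.0], [0.001, 0.0, -1.0]]
[ 210  195   78   67 3064] [0.4702 0.1913 0.026 ]
[   0  249   50   71 1655] [0.3344 0.8451 0.026 ]
[ 379  273   54   48 1777] [ 0.2538 -0.2499  0.026 ]
budare 0.85 [200. 296.] [0.2637 0.3554 0.    ]
budare 0.74 [261. 223.] [0.4721 0.1715 0.    ]
budare 0.68 [264. 190.] [0.4729 0.1795 0.    ]
left_paddle 0.41 [238. 337.] [0.6143 0.1712 0.042 ]
```

View pics/w5.png

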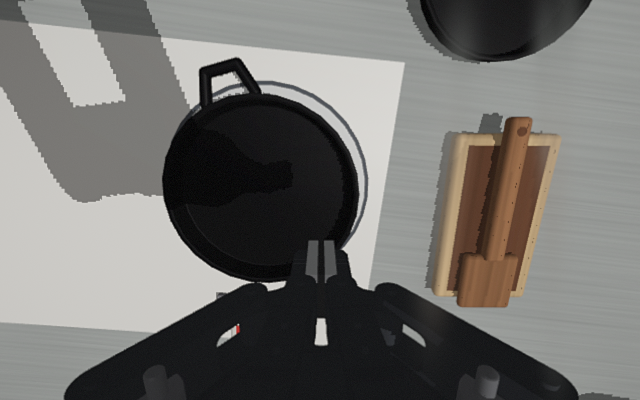

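The budare sits inside the ring, with a sliver of ring showing at (367,180) and (265,82). I'll check the margin numerically and work out the way to the switch.

```bash
python3 - <<'E'
from see import *
c=r.read_camera('wrist')
for uv,z in (([367,185],0),([265,82],0),([358,185],.026),([162,185],.026),([262,94],.026),([262,282],.026)): print(uv,at(c,uv,z).round(4))
y=np.array([-.0349,.9994,0])
for q in([.614,.171,.042],): print('paddle',totool(q))
c=r.read_camera('top')
h=cv2.cvtColor(c['img'],cv2.COLOR_RGB2HSV);m=((h[...,0]<6)|(h[...,0]>174))&(h[...,1]>120)
n,l,st,ce=cv2.connectedComponentsWithStats(m.astype(np.uint8))
for i in range(1,n):
  if st[i,4]>=3 and 150<ce[i][1]<190: print(ce[i],st[i,4],at(c,ce[i],.042).round(4),at(c,ce[i],.008).round(4))
E
```

```text
t 16.25 tcp [0.4683 0.2335 0.1324] F [-0.3 -0.   0.7] gap 0.0001
[[-0.992, -0.124, -0.001], [-0.124, 0.992, -0.0], [0.001, -0.0, -1.0]]
[367, 185] [0.4562 0.28   0.    ]
[265, 82] [0.3745 0.1736 0.    ]
[358, 185] [0.4514 0.2669 0.026 ]
[162, 185] [0.4732 0.0931 0.026 ]
[262, 94] [0.3858 0.1767 0.026 ]
[262, 282] [0.5615 0.188  0.026 ]
paddle [-136.9  -80.1   90.3]
[376.38461538 168.38461538] 13 [ 0.62   -0.1704  0.042 ] [ 0.6248 -0.1757  0.008 ]
[241.90909091 176.63636364] 11 [0.6086 0.2173 0.042 ] [0.613  0.2247 0.008 ]
```

The budare is centred at about (0.472, 0.181), against about (0.474, 0.180) from the ring's edges, so it's well centred. The left red dot is at (0.613, 0.225). I'll now go to the right-hand side of the left paddle.

```bash
python3 -m jog '[-33,-32,0,0,0,0,-1,-33,-32,0,0,0,0,-1,-33,-32,0,0,0,0,-1,-33,-33,0,0,0,0,-1,0,0,20,0,0,0,-1,0,0,20,0,0,0,-1,0,0,0,0,0,0,-1,0,0,0,0,0,0,-1]'; python3 - <<'E'
from see import *
c=r.read_camera('wrist'); cv2.imwrite('pics/w6.png',c['img'][...,::-1])
for k,z in(('left_paddle',.042),):
  for d in r.landmark_of(k,'wrist')[:3]: print(k,round(d['p'],2),np.round(d['uv']),at(c,d['uv'],z).round(4))
print(totool([.616,.122,.022]))
E
```

```text
time_s: 17.35
tool_pos: [0.615, 0.1228, 0.093]
orientation: [-0.063, 0.998, 0.0, -0.0]
wrist_force: [0.2, 0.7, -0.4]
finger_gap: -0.0001
grasp_force: 0.0
t 17.35 tcp [0.615  0.1228 0.093 ] F [ 0.2  0.7 -0.4] gap -0.0001
[[-0.992, -0.125, -0.001], [-0.125, 0.992, 0.0], [0.001, 0.0, -1.0]]
left_paddle 0.85 [381. 231.] [0.6176 0.1695 0.042 ]
[-0.9 -1.  71. ]
```

View pics/w6.png

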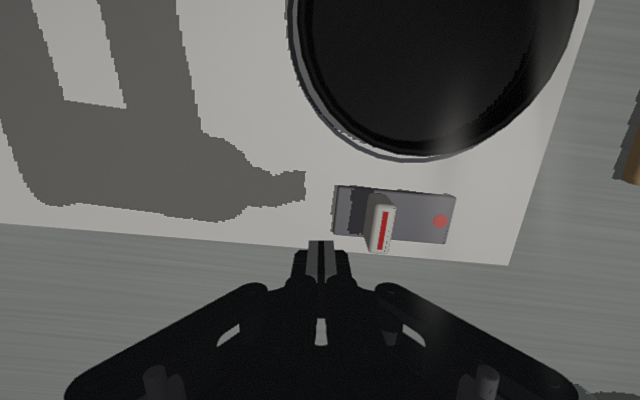

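The paddle's top is at (381,231), about (0.618, 0.170), and the fingers are to its right. I'll descend and push left.

```bash
python3 -m jog '[-2,0,40,0,0,0,-1,0,0,24,0,0,0,-1,0,0,7,0,0,0,-1,0,0,0,0,0,0,-1]'; python3 -m jog '[-0.9,10,0,0,0,0,-1,-0.9,10,0,0,0,0,-1,-0.9,10,0,0,0,0,-1,-0.9,10,0,0,0,0,-1]'; python3 -m jog '[-0.9,10,0,0,0,0,-1,-0.6,7,0,0,0,0,-1,-0.5,5,0,0,0,0,-1,0,0,0,0,0,0,-1,0,0,0,0,0,0,-1]'
```

```text
time_s: 17.95
tool_pos: [0.618, 0.1224, 0.0227]
orientation: [-0.062, 0.998, -0.0, 0.0]
wrist_force: [0.4, 0.1, -0.3]
finger_gap: -0.0004
grasp_force: 0.0
time_s: 18.45
tool_pos: [0.6169, 0.1628, 0.0228]
orientation: [-0.062, 0.998, -0.0, 0.001]
wrist_force: [0.3, -3.2, 2.8]
finger_gap: 0.0003
grasp_force: 1.6
time_s: 19.08
tool_pos: [0.6157, 0.1835, 0.0221]
orientation: [-0.062, 0.998, -0.001, -0.0]
wrist_force: [1.3, -6.0, 3.6]
finger_gap: -0.0002
grasp_force: 3.2
```

```bash
python3 -m jog '[-0.2,2,0,0,0,0,-1,0,0,0,0,0,0,-1]'; python3 -m jog '[-0.2,2,0,0,0,0,-1,0,0,0,0,0,0,-1]'
```

```text
time_s: 19.32
tool_pos: [0.6157, 0.1838, 0.0222]
orientation: [-0.062, 0.998, -0.002, -0.0]
wrist_force: [-1.0, -13.2, 5.0]
finger_gap: 0.0001
grasp_force: 6.4
time_s: 19.58
tool_pos: [0.6157, 0.1841, 0.0222]
orientation: [-0.062, 0.998, -0.003, -0.001]
wrist_force: [0.1, -19.0, 7.4]
finger_gap: 0.0
grasp_force: 9.6
```

The force rises with no further travel, so the switch is at its stop. I'll back off, rise and verify.

```bash
python3 -m jog '[1,-15,0,0,0,0,-1,1,-15,0,0,0,0,-1,0,0,-40,0,0,0,-1,0,0,-60,0,0,0,-1,0,0,-60,0,0,0,-1,0,-40,0,0,0,0,-1,0,-40,0,0,0,0,-1,0,0,0,0,0,0,-1]'; python3 bud.py; python3 - <<'E'
from h import *
c=r.read_camera('wrist'); cv2.imwrite('pics/w7.png',c['img'][...,::-1])
E
```

```text
time_s: 20.58
tool_pos: [0.627, 0.0765, 0.1818]
orientation: [-0.06, 0.998, 0.0, -0.0]
wrist_force: [0.2, 1.0, -0.5]
finger_gap: 0.0004
grasp_force: 0.0
t 20.57 tcp [0.627  0.0765 0.1818] F [ 0.2  1.  -0.5] gap 0.0004
[[-0.993, -0.121, -0.0], [-0.121, 0.993, 0.0], [0.0, 0.0, -1.0]]
[   0  249   50   70 1263] [0.3326 0.8464 0.026 ]
[ 378  273   55   48 1846] [ 0.2535 -0.2478  0.026 ]
left_zone 0.64 [183. 224.] [0.4787 0.4053 0.    ]
left_zone 0.18 [460. 223.] [ 0.4571 -0.4123  0.    ]
left_zone 0.17 [392. 216.] [ 0.482  -0.2161  0.    ]
budare 0.8 [201. 294.] [0.2682 0.3521 0.    ]
budare 0.61 [411. 292.] [ 0.2603 -0.262   0.    ]
budare 0.91 [436.  46.] [0.4738 0.1801 0.    ]
left_paddle 0.8 [442. 192.] [0.6136 0.2053 0.042 ]
```

View pics/w7.png

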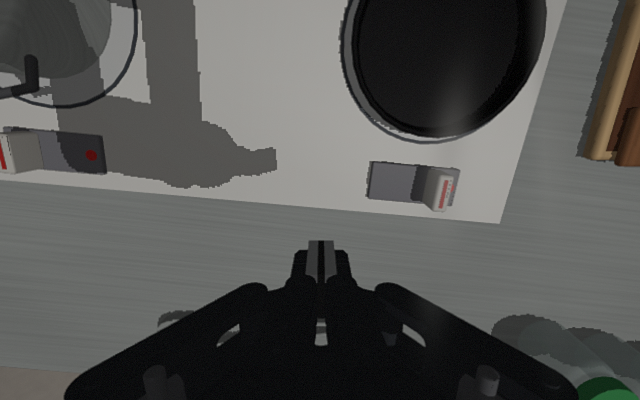

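The left paddle is at its left end (442,190), covering the dot, and the right one is still off at (10,155). The budare is centred on its ring at (0.474, 0.180), and the arm is clear of everything, so I'm handing in.

```bash
python3 -c "
from plant import r
print(r.close_job())"
```

```text
the job is handed in; nothing more can be done
None
```

The job is handed in (verdict not shown): the turner is on the spoon rest, the budare is centred on the left zone, and the left switch is at its on stop, with the pot and right switch untouched.

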